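# Clear the stirrer deck and slide the flask into its recess under the burette

### The job

First clear the two stacked white spot plates off the stirrer deck: set them down gently in the blue wash-up tray in one neat pile, square one on the other. Then slide the conical flask along the deck, without lifting or tipping it, until it drops fully into the round recess under the burette, and let go. Do not knock the burette, and leave the beaker, the bottle and the tube rack where they stand.

Things in the scene. Friction and masses are not known exactly. Their poses are not given: they have to be found in the camera images.
- burette: Burette on its own retort stand, fixed. Origin on the bench plumb under the glass tip, z up; its x points away from the robot. The tip ends 172 mm above the bench, 10 mm above the flask's mouth while the flask stands on the deck; stopcock at 230 mm with a tap 40 mm out to +y; the 13 mm tube runs up to 680 mm. Rod (12 mm) at x 150 mm, base plate x 102 to 222 mm, 14 mm high; clamp arm 400 mm up
- plumb (a point): Point plumb under the burette tip at deck height. The fixed white stirrer deck, 304 (x) x 320 mm (y), 22 mm high, lies about it. In the deck is the yellow recess, 88 mm wide, 5 mm deep, sharp-walled. The deck is not tracked: it was set by eye, so the recess centre is up to 10 mm off this point in x and in y, turned under 0.06 rad; from it the deck reaches 242 mm to -x, 62 to +x, 160 to either side
- flask: Loose conical flask of pale blue glass, 0.16 to 0.28 kg, on the deck. Base 84 mm across, upright rim 12 mm high, then a cone to the neck, 34 mm across from 95 mm up; lip 40 mm across at 135 to 140 mm. Origin at the centre of its underside, z up. Once its centre is within about 14 mm of the recess centre it leans (up to 0.12 rad) towards it; within 2 mm it drops in, to 17 mm above the bench
- plate_top: Upper of the two loose white porcelain spot plates, a solid slab 120 mm (x) x 60 mm (y) x 16 mm with grey wells on top, 0.13 to 0.23 kg. Origin at the centre of its underside, z up. It lies on plate_low
- plate_low: Lower spot plate, the same as plate_top. It lies flat on the deck across the recess, its long axis (x) pointing roughly away from the robot
- tray: Blue wash-up tray on the bench, fixed: 190 mm (x) x 140 mm (y) outside, walls 4 mm thick and 20 mm high. Origin at the centre of its underside; its inner floor is 4 mm above the bench
- beaker: Loose glass beaker, 60 mm wide, 70 mm tall, on the deck to the +y side of the recess. Origin at the centre of its underside. Leave it. (To the -y side, centred 42 mm to +x and 114 mm to -y of the recess centre, sits the deck's own yellow control panel, 34 (x) x 86 mm (y), 26 mm above the deck with its knob)
- bottle: Loose reagent bottle with blue cap, 76 mm wide, 170 mm tall, on the bench. Origin at the centre of its underside. Leave it
- rack: Loose red test-tube rack, 70 mm (x) x 220 mm (y), 119 mm tall with its tubes, on the bench. Origin at the centre of its underside. Leave it

How it is judged:
By the outcome, as a careful person would: the job done as asked, in the order asked, and still so for the second after the job is handed in, with the robot touching nothing.
It also fails if it takes over 72 s, if anything falls off the work surface, if the arm or the gripper's body presses on something with over 40 N, if the wrist force passes 120 N, or if a joint passes its speed limit or range.

### The arm

A 6-joint arm with a two-finger parallel gripper is mounted at the origin on the work surface. World frame = base frame: x ahead of the robot, y to its left, z up, the work surface at z = 0. Lengths are in m, angles in rad, forces in N, time in s.
With the tool pointing down it reaches from about 0.375 to 0.975 m from the base axis. Payload 3.8 kg.
Tool frame: the origin (TCP) lies midway between the tips of the shut fingers; the grasp point (between the pads) lies 19 mm behind it; x points along the fingers, y is the direction in which the jaws open and shut, and the axes are right-handed (so a half turn about x gives the same grasp; the last joint's range is limited). The gripper opens to 88 mm and grips with 3 to 60 N. Pads are 18 mm wide; open, the fingers measure 123 mm over their backs; the gripper's body (75 mm by 187 mm) begins 45 mm behind the grasp point.
Start: joints at [1.127, 0.264, 1.604, -0, 1.274, -0.037], TCP at [0.267, 0.62, 0.239] pointing down, gripper open.
Joint ranges: [-2.63, 2.63], [-0.94, 2.18], [0.31, 2.57], [-1.31, 4.45], [0, 2.66], [-2.55, 2.55]. Speed limits (rad/s): [2.57, 2.57, 3.14, 3.14, 3.14, 3.14].

### API

Orientations are given as a rotation vector (axis times angle).
In Python, from cell import manip, inverse_kinematics, cams, order gives the robot as it stands. Calls block until the motion is done:
- manip.move_pose(position, orientation): joint-space move of the TCP to a pose.
- manip.move_linear(position, rate=0.15, rot=None): straight line of the TCP; rot=None keeps the orientation; rate is the mean speed in m/s.
- manip.set_joints(angles): joint-space move.
- manip.set_gripper(opening, force=None): finger opening in m; force is the grip in N (None keeps the last); returns when the fingers have stopped.
- manip.dwell(seconds).
- inverse_kinematics(position, orientation): joint angles nearest the present ones, or None.
- manip.state(): the state.
- cams.capture(name): name is "scene" or "top"; returns a dict with "image" (480x640x3 uint8, blue, green, red), "z_map" (480x640 float32, m along the optical axis (not along the pixel's ray), 0 where there is no reading), "intrinsics" (3x3 intrinsics, pixels), "position" and "orientation" of the camera in the world. Camera axes: x right, y down, z forward; pixel columns grow to the right and rows downward; lengths in m; the calibration is good to about 2 mm. A picture is of the moment at which its call begins.
A pose or a line that the arm cannot do raises manip.IKError and nothing moves.
- order.close_job(): hands the job in, once; it reports no verdict.
The state is a dict: "clock": time; "joint_pos": joint angles; "joint_velocities": joint speeds; "tau": joint torques, N m; "tool_pos": TCP position; "tcp_rot": TCP orientation; "contact_force": force on the tool from outside, world axes, zero at the start; "moment": the same for the moment, N m; "gripper_width": finger opening in m.
Only numpy, scipy, OpenCV 4.12 (cv2) and the standard library are available. Lean on these libraries where they do the work, as an engineer would, in place of code of your own. Each camera call takes 0.05 s, during which the arm holds its last target.

## Working session

There is one attempt and no reset: what is moved stays moved. The work goes in short steps, each a Python script; the robot and the scene stay as the last script left them, time stands still between calls to the robot, and variables do not carry over. Pictures are saved under pics/ and viewed, and the job is handed in when it is done.

```bash
mkdir -p pics; ls; python3 - <<'E'
from cell import manip,cams
import cv2,numpy as np
for n in ("scene","top"):
    c=cams.capture(n); cv2.imwrite(f"pics/{n}0.png",c["image"]); np.savez(f"pics/{n}0.npz",**c)
    print(n,c["intrinsics"],c["position"],c["orientation"])
print(manip.state())
E
```

```text
pics
scene [[440.58951783   0.         315.95361678]
 [  0.         440.58951783 240.24734501]
 [  0.           0.           1.        ]] [1.01792195 0.28239972 0.76852546] [-1.45095526 -2.27806559  0.76160416]
top [[570.10928332   0.         320.90967231]
 [  0.         570.10928332 235.67095939]
 [  0.           0.           1.        ]] [0.46303109 0.04400849 1.23584393] [-2.17675402  2.20853931 -0.05352453]
{'clock': 0.1, 'joint_pos': array([ 1.12710266e+00,  2.64656704e-01,  1.60522524e+00, -1.69110331e-05,
        1.27372472e+00, -3.69119953e-02]), 'joint_velocities': array([-0.00288046, -0.00150075, -0.00317398,  0.00045657, -0.00042191,
       -0.00022907]), 'tau': array([ 1.24621874e-03, -5.03615963e+01, -3.58072007e+01,  7.28550553e-02,
        2.31818715e-02, -1.02396339e-04]), 'tool_pos': array([0.26680428, 0.61932935, 0.23753334]), 'tcp_rot': array([ 0.31755484,  1.54760702, -0.32065123]), 'contact_force': array([-0.32059759,  0.51196706,  0.29871349]), 'moment': array([ 0.03935779,  0.00652517, -0.01904297]), 'gripper_width': 0.08819543774111309}
```

View pics/scene0.png

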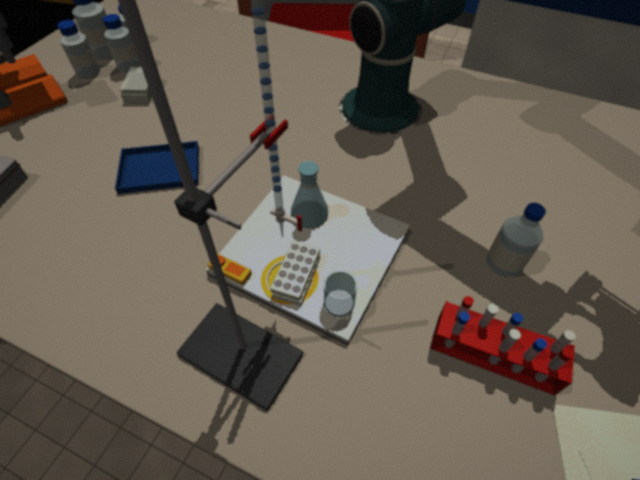

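View pics/top0.png

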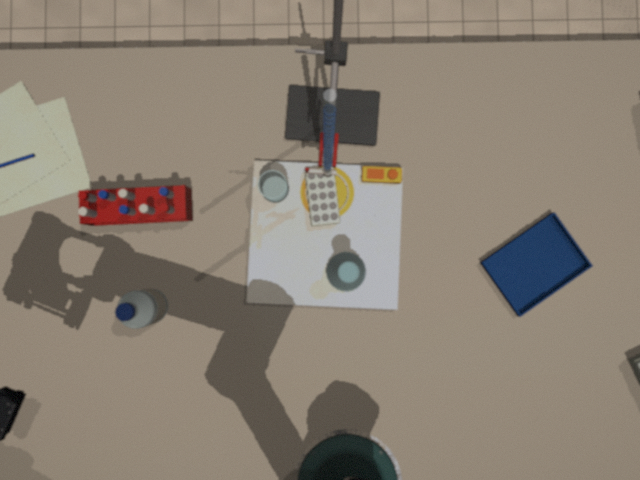

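The top view has the plates at about (323,195) over the yellow ring at (327,190), the flask at (346,270), the tray at (536,263), the beaker at (274,184) and the burette running over (330,120–175). Next I'll turn these pixels into positions.

```bash
cat > h.py <<'E'
import numpy as np,cv2
from scipy.spatial.transform import Rotation as R
def cloud(c):
    K=c["intrinsics"];z=c["z_map"];v,u=np.mgrid[0:480,0:640]
    p=np.stack([(u-K[0,2])/K[0,0]*z,(v-K[1,2])/K[1,1]*z,z],-1)
    w=p@R.from_rotvec(c["orientation"]).as_matrix().T+c["position"]
    w[z==0]=np.nan
    return w
def px2w(c,uv,h):
    K=c["intrinsics"];uv=np.atleast_2d(np.float64(uv))
    d=np.c_[(uv[:,0]-K[0,2])/K[0,0],(uv[:,1]-K[1,2])/K[1,1],np.ones(len(uv))]@R.from_rotvec(c["orientation"]).as_matrix().T
    return c["position"]+d*((h-c["position"][2])/d[:,2])[:,None]
def w2px(c,P):
    q=(np.atleast_2d(P)-c["position"])@R.from_rotvec(c["orientation"]).as_matrix()
    return np.c_[q[:,0]/q[:,2]*c["intrinsics"][0,0]+c["intrinsics"][0,2],q[:,1]/q[:,2]*c["intrinsics"][1,1]+c["intrinsics"][1,2]]
E
python3 - <<'E'
from h import *
for n in("top","scene"):
    c=dict(np.load(f"pics/{n}0.npz"));w=cloud(c);z=w[...,2]
    b,g,r=[c["image"][...,i].astype(int) for i in range(3)]
    def rect(m,name,h):
        m=cv2.morphologyEx(m.astype(np.uint8),cv2.MORPH_OPEN,np.ones((3,3)))
        k,l,s,_=cv2.connectedComponentsWithStats(m);i=1+s[1:,4].argmax();mm=l==i
        cn=max(cv2.findContours(mm.astype(np.uint8),0,1)[0],key=cv2.contourArea).reshape(-1,2)
        P=px2w(c,cn,h)[:,:2]
        q=cv2.minAreaRect((P*1000).astype(np.float32));print(n,name,s[i],"rect",np.round(q[0],1),np.round(q[1],1),round(q[2],1),'medz',np.nanmedian(z[mm]))
    box=np.zeros((480,640),bool)
    if n=="top": box[150:320,240:410]=1
    else: box[150:345,200:415]=1
    x,y=w[...,0],w[...,1]
    rect((b>100)&(g>100)&(r>100)&box&(z<.04)&(z>.01),"deck",.022)
    rect(box&(z>.045)&(z<.062),"plates",.054)
    if n=="top":box=np.zeros((480,640),bool);box[190:330,460:620]=1
    else:box=np.zeros((480,640),bool);box[130:210,100:215]=1
    rect((b>r+35)&box,"tray",.02)
    # yellow ring
    ym=(r>b+80)&(g>b+50)&(abs(z-.02)<.02)
    print("yellow",ym.sum(), np.nanmedian(w[ym],0))
    print('bench z',np.nanmedian(z[300:330,420:470] if n=="top" else z[350:380,330:400]))
im=cv2.imread("pics/top0.png");cv2.imwrite("pics/a.png",cv2.resize(im[150:320,235:415],None,fx=4,fy=3.5,interpolation=cv2.INTER_CUBIC))
im=cv2.imread("pics/scene0.png");cv2.imwrite("pics/b.png",cv2.resize(im[150:350,200:420],None,fx=3.6,fy=3,interpolation=cv2.INTER_CUBIC))
E
```

```text
top deck [  247   161   155   148 16046] rect [530.7  41. ] [320.2 304.2] 86.5 medz 0.02275195739513891
top plates [ 306  173   34   53 1440] rect [604.5  44.5] [111.1  59.8] 5.8 medz 0.0546912712229467
top tray [ 483  214  102  101 5307] rect [ 461.2 -407.5] [137.3 188.1] 33.9 medz 0.005246768530478674
yellow 681 [ 0.63265121 -0.00257329  0.02309691]
bench z 0.0010504458624628343
scene deck [ 283  191  119  149 6537] rect [536.8  92.6] [216.2 304.8] 87.1 medz 0.02053457337570086
scene plates [ 270  242   49   57 1651] rect [614.9  44.4] [122.  61.] 5.9 medz 0.05271350919680573
scene tray [ 120  151   60   37 1755] rect [ 482.7 -416. ] [115.7 139. ] 33.8 medz 0.0032746937053006464
yellow 742 [ 0.64526224 -0.01453799  0.02231513]
bench z -0.0015062051566891999
```

View pics/a.png

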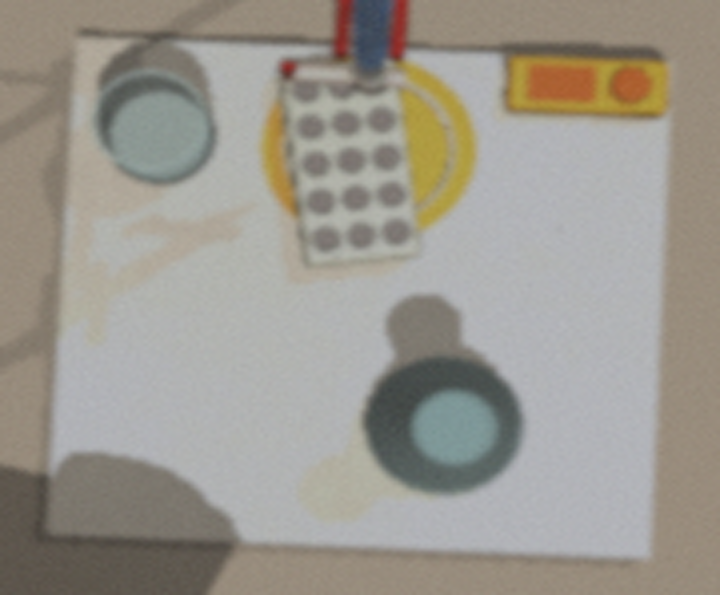

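View pics/b.png

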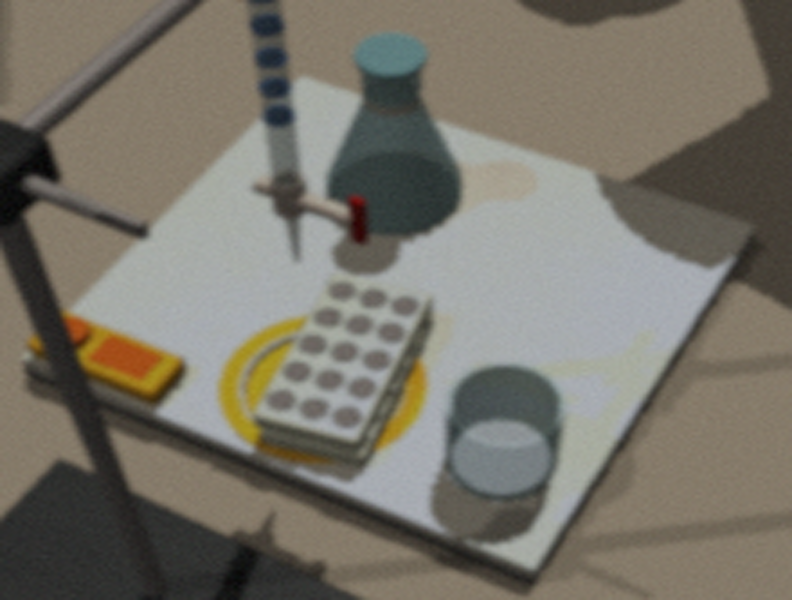

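```bash
cat > ov.py <<'E'
from h import *
def rect(cx,cy,z,lx,ly,yaw):
    q=np.array([[1,1],[1,-1],[-1,-1],[-1,1]])*[lx/2,ly/2];c,s=np.cos(yaw),np.sin(yaw)
    q=q@np.array([[c,s],[-s,c]])+[cx,cy];t=np.linspace(0,1,2)
    return np.c_[np.r_[q,q[:1]],np.full(5,z)]
def circ(cx,cy,z,r):
    t=np.linspace(0,2*np.pi,60);return np.c_[cx+r*np.cos(t),cy+r*np.sin(t),np.full(60,z)]
def draw(c,items,box,f,name):
    x0,y0,x1,y1=box;im=cv2.resize(c["image"][y0:y1,x0:x1],None,fx=f,fy=f,interpolation=cv2.INTER_CUBIC)
    for P,col in items:
        q=(w2px(c,P)-[x0,y0]+.5)*f-.5
        cv2.polylines(im,[np.round(q*8).astype(np.int32)],False,col,1,cv2.LINE_AA,3)
    cv2.imwrite(name,im)
E
python3 - <<'E'
from ov import *
for n,lip,tip in(("top",(348.75,272),None),("scene",(308.6,168.3),(282.5,237.3))):
    c=dict(np.load(f"pics/{n}0.npz"));print(n,"lip",px2w(c,lip,.162))
    if tip:print("tip",px2w(c,tip,.172))
    w=cloud(c);m=(w[...,2]>.155)&(w[...,2]<.17)&(abs(w[...,0]-.47)<.06)&(abs(w[...,1])<.08)
    print('cloud lip',m.sum(),np.nanmean(w[m],0))
    m=(w[...,2]>.08)&(w[...,2]<.1)&(abs(w[...,0]-.63)<.06)&(abs(w[...,1]-.14)<.06);print('beaker rim',m.sum(),np.nanmedian(w[m],0))
    it=[(rect(.5307,.041,.022,.304,.32,-.061),(0,0,255)),(circ(.6205,.0355,.022,.044),(255,0,255)),
        (rect(.614,.0445,.054,.12,.06,.102),(0,255,0)),(circ(.47,-.005,.022,.042),(255,0,0)),(circ(.47,-.005,.162,.020),(255,0,0)),
        (rect(.461,-.4075,.02,.19,.14,np.radians(-56.1)),(0,255,255)),(circ(.63,.145,.092,.03),(0,255,0))]
    if n=="top":draw(c,it,(240,150,420,320),4,"pics/ov_top.png");draw(c,it,(470,200,600,330),4,"pics/ov_tray.png")
    else:draw(c,it,(200,150,420,350),3.6,"pics/ov_scene.png")
E
```

```text
top lip [[ 0.45069789 -0.00343301  0.162     ]]
cloud lip 357 [ 0.45163059 -0.0016503   0.16282433]
beaker rim 189 [0.63056558 0.1467442  0.09144066]
scene lip [[ 0.45593644 -0.00077978  0.162     ]]
tip [[0.63406005 0.03589988 0.172     ]]
cloud lip 262 [ 0.45569705 -0.00337327  0.16041456]
beaker rim 321 [0.63212259 0.1452354  0.08838051]
```

View pics/ov_top.png

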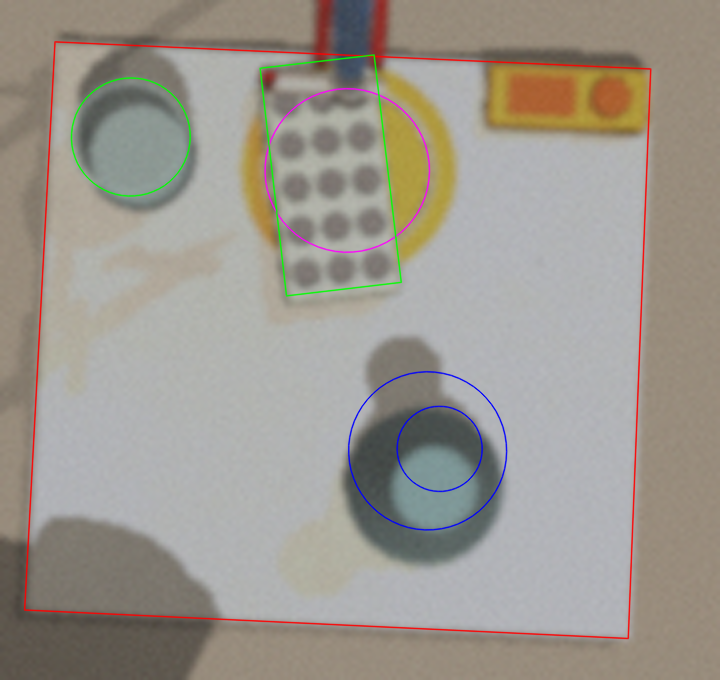

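View pics/ov_scene.png

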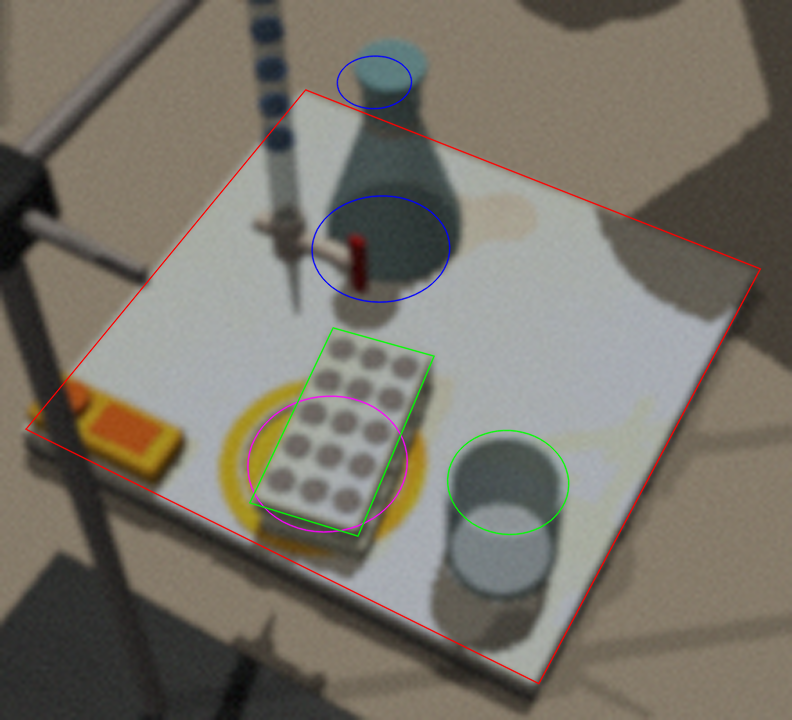

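View pics/ov_tray.png

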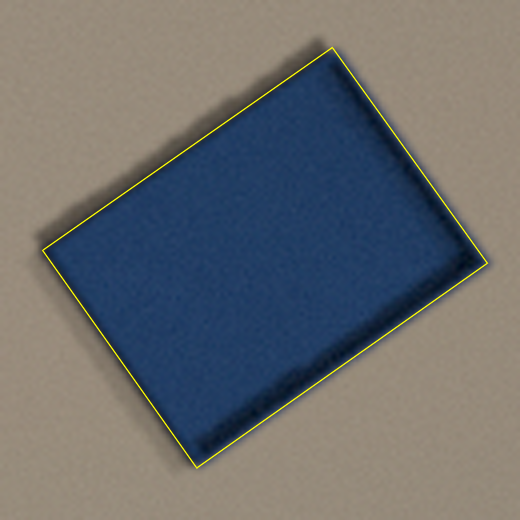

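The overlays fit to about 2 px. The two cameras differ by 2–5 mm in x, so I'll correct that later by relative measurements. Next, check reachability.

```bash
cat >> h.py <<'E'
def tool(psi,T,flip=False):
    "fingers point down, tilted T towards heading psi; jaws across heading"
    x=np.array([np.sin(T)*np.cos(psi),np.sin(T)*np.sin(psi),-np.cos(T)]);y=np.array([-np.sin(psi),np.cos(psi),0])
    if flip:y=-y
    return R.from_matrix(np.c_[x,y,np.cross(x,y)]).as_rotvec()
E
python3 - <<'E'
from h import *
from cell import manip,inverse_kinematics as ik
d=np.radians
def t(n,p,r):
    q=ik(p,r);print(n,None if q is None else np.round(q,2))
for f in(0,1):
  for T in (20,):
    t(f"plate {f}",[.597,.0445,.0435],tool(d(5.85),d(T),f));t("pre",[.57,.0445,.2],tool(d(5.85),d(T),f));t("side",[.582,-.2,.09],tool(d(-20),d(T),f))
    t("tray",[.461,-.4075,.01],tool(d(-56),d(T),f))
    t("tray2",[.461,-.4075,.01],tool(d(34),d(T),f))
for a in (90,80,70):
  for psi in (0,30,60,90,-30,-60,-90):
    for f in (0,1):
      q0=ik([.453,-.002,.139],tool(d(psi),d(a),f));q1=ik([.621,.036,.139],tool(d(psi),d(a),f))
      print(a,psi,f,*[None if q is None else np.round(q,2) for q in(q0,q1)])
E
```

```text
plate 0 [ 0.02  0.15  2.19  0.07  0.45 -1.71]
pre [ 0.02 -0.11  2.12  0.04  0.79 -1.68]
side [-0.38  0.11  2.13  0.02  0.56 -1.61]
tray [-0.72  0.24  2.16 -0.22  0.41 -1.12]
tray2 None
plate 1 [0.02 0.15 2.19 0.07 0.45 1.43]
pre [ 0.02 -0.11  2.12  0.04  0.79  1.46]
side [-0.38  0.11  2.13  0.02  0.56  1.53]
tray [-0.72  0.24  2.16 -0.22  0.41  2.02]
tray2 [-0.96  0.38  1.96  0.47  0.85 -0.3 ]
90 0 0 None None
90 0 1 None None
90 30 0 None [-0.46  0.52  2.45  2.15  1.47  1.72]
90 30 1 None [-0.46  0.52  2.45  2.15  1.47 -1.42]
90 60 0 [-0.87  0.55  2.34  1.23  1.66  1.81] [-0.57  0.64  2.11  1.53  1.59  1.96]
90 60 1 [-0.87  0.55  2.34  1.23  1.66 -1.33] [-0.57  0.64  2.11  1.53  1.59 -1.18]
90 90 0 [-0.69  0.68  2.01  0.93  1.85  1.93] [-0.49  0.81  1.73  1.16  1.84  2.12]
90 90 1 [-0.69  0.68  2.01  0.93  1.85 -1.21] [-0.49  0.81  1.73  1.16  1.84 -1.02]
90 -30 0 None [0.5  0.54 2.38 4.18 1.46 1.38]
90 -30 1 None [ 0.5   0.54  2.38  4.18  1.46 -1.76]
90 -60 0 None None
90 -60 1 None None
90 -90 0 [ 0.6   0.68  2.02 -1.02  1.82  1.19] [ 0.51  0.85  1.64 -1.15  1.87  0.98]
90 -90 1 [
[... 996 characters left out ...]
 [-0.82  0.25  2.38  1.14  1.41  2.07] [-0.53  0.4   2.14  1.36  1.29  2.2 ]
70 60 1 [-0.82  0.25  2.38  1.14  1.41 -1.07] [-0.53  0.4   2.14  1.36  1.29 -0.94]
70 90 0 [-0.66  0.45  2.06  0.84  1.64  2.06] [-0.47  0.62  1.77  1.    1.61  2.23]
70 90 1 [-0.66  0.45  2.06  0.84  1.64 -1.09] [-0.47  0.62  1.77  1.    1.61 -0.91]
70 -30 0 None [0.45 0.23 2.4  4.36 0.98 1.06]
70 -30 1 None [ 0.45  0.23  2.4   4.36  0.98 -2.08]
70 -60 0 [ 0.69  0.24  2.38 -1.25  1.35  1.05] None
70 -60 1 [ 0.69  0.24  2.38 -1.25  1.35 -2.09] None
70 -90 0 [ 0.57  0.45  2.07 -0.92  1.59  1.05] [ 0.49  0.66  1.69 -0.98  1.64  0.89]
70 -90 1 [ 0.57  0.45  2.07 -0.92  1.59 -2.09] [ 0.49  0.66  1.69 -0.98  1.64 -2.25]
```

```bash
python3 - <<'E'
from h import *
from cell import manip,cams
d=np.radians;o=tool(d(5.85),d(20))
st=lambda n:(lambda s:print(n,round(s["clock"],2),np.round(s["tool_pos"],4),np.round(s["contact_force"],1),round(s["gripper_width"],4)))(manip.state())
manip.move_pose([.565,.0445,.2],o);st("pre")
manip.move_linear([.597,.0445,.047],rate=.15);st("near")
manip.move_linear([.597,.0445,.0435],rate=.03);st("at")
manip.set_gripper(.05,25);st("grip")
c=cams.capture("scene");cv2.imwrite("pics/s1.png",c["image"][140:380,180:500].repeat(2,0).repeat(2,1))
E
```

```text
pre 2.41 [0.5652 0.045  0.2002] [-0.2  0.8  0.1] 0.0882
near 3.6 [0.5978 0.0446 0.048 ] [ 0.2  0.3 -0.5] 0.0882
at 3.87 [0.5972 0.0445 0.044 ] [-0.2  0.4 -0.4] 0.0884
grip 4.4 [0.5971 0.0444 0.0436] [-0.9 -1.6  1. ] 0.0597
```

View pics/s1.png

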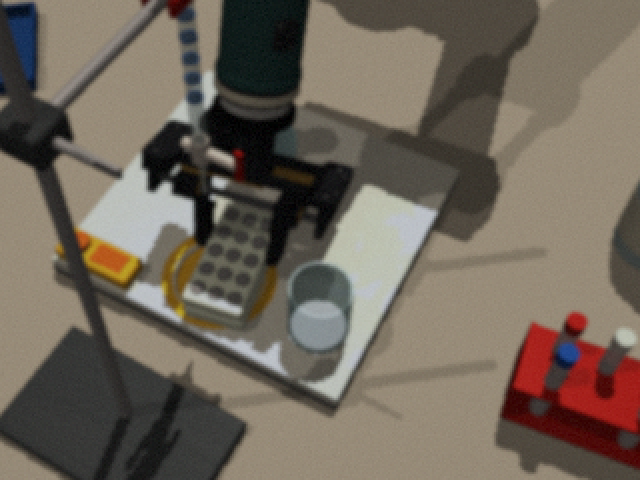

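```bash
cat >> h.py <<'E'
def st(n):
    from cell import manip
    s=manip.state();print(n,round(s["clock"],2),np.round(s["tool_pos"],4),np.round(s["contact_force"],1),round(s["gripper_width"],4));return s
E
python3 - <<'E'
from h import *
from cell import manip,cams
d=np.radians
manip.move_linear([.590,.0445,.058],rate=.05);st("lift")
manip.move_linear([.582,.04,.080],rate=.1)
manip.move_linear([.575,-.2,.09],rate=.25,rot=tool(d(-20),d(20)));st("side")
c=cams.capture("scene");np.savez("pics/s2.npz",**c);cv2.imwrite("pics/s2.png",c["image"]);c2=cams.capture("top");np.savez("pics/t2.npz",**c2);cv2.imwrite("pics/t2.png",c2["image"])
h=d(-56.1);u=np.array([np.cos(h),np.sin(h)]);p=np.array([.462,-.408])-.014*u;o=tool(h,d(20))
manip.move_pose([*p,.10],o);st("over")
manip.move_linear([*p,.02],rate=.12)
manip.move_linear([*p,.0105],rate=.03);st("low")
c=cams.capture("top");cv2.imwrite("pics/t3.png",c["image"])
E
```

```text
lift 4.92 [0.59   0.0446 0.0584] [-0.9  0.2 -2.9] 0.06
side 6.42 [ 0.5745 -0.1991  0.0893] [-0.3  0.1 -2.1] 0.06
over 7.43 [ 0.4546 -0.3956  0.0999] [-0.7 -0.4 -2.3] 0.0597
low 8.72 [ 0.454  -0.3963  0.0103] [-0.   0.1 -1.9] 0.0594
```

View pics/t2.png

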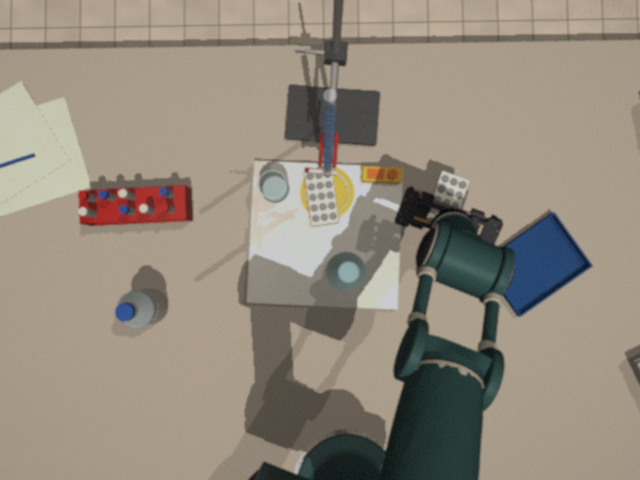

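View pics/s2.png

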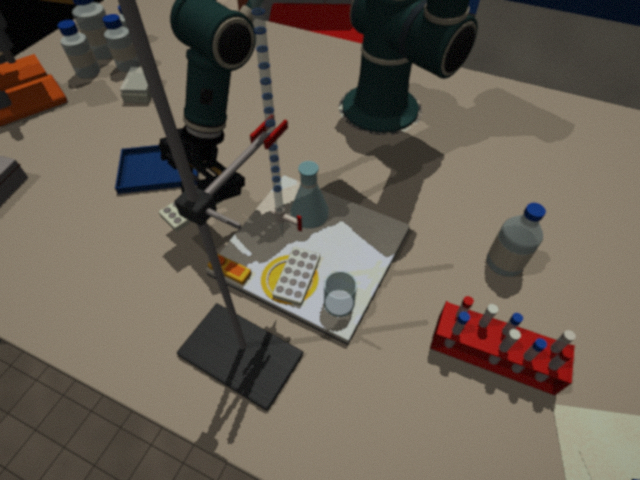

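View pics/t3.png

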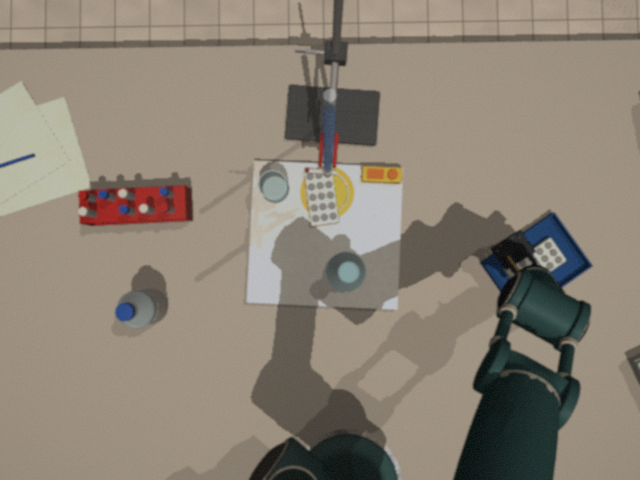

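Top plate is in the gripper, its visible end at (549,253) in the tray; lower plate still on the deck at (322,196). Lower to contact and release.

```bash
python3 - <<'E'
from h import *
from cell import manip,cams
d=np.radians;h=d(-56.1)
p=manip.state()["tool_pos"];x,y,z=p
f0=manip.state()["contact_force"][2]
zz=.0105
for i in range(8):
    zz-=.0005;manip.move_linear([.4542,-.3964,zz],rate=.02)
    f=manip.state()["contact_force"][2]
    if f-f0>1.5:break
st(f"touch {zz}")
manip.set_gripper(.072);st("open")
u=np.array([np.cos(h),np.sin(h)])
o=tool(h,d(20));back=-R.from_rotvec(o).as_matrix()[:,0]
s=manip.state()["tool_pos"];manip.move_linear(s+back*.05,rate=.12)
s=manip.state()["tool_pos"];manip.move_linear([s[0]+.02,s[1]+.15,.13],rate=.3,rot=tool(d(-20),d(20)));st("away")
manip.move_pose([.54,-.02,.2],tool(d(5.85),d(20)));st("pre2")
c=cams.capture("top");np.savez("pics/t4.npz",**c);cv2.imwrite("pics/t4.png",c["image"])
c=cams.capture("scene");np.savez("pics/s4.npz",**c);cv2.imwrite("pics/s4.png",c["image"])
E
```

```text
touch 0.009 9.52 [ 0.4544 -0.3965  0.0096] [-1.9  3.5  4.8] 0.0597
open 9.9 [ 0.4543 -0.3965  0.009 ] [-0.7  0.4 -0.4] 0.0719
away 11.27 [ 0.4645 -0.2325  0.1291] [-0.9  0.3  0.2] 0.0718
pre2 12.19 [ 0.5394 -0.0207  0.1988] [ 0.4 -0.5  0.2] 0.0719
```

View pics/t4.png

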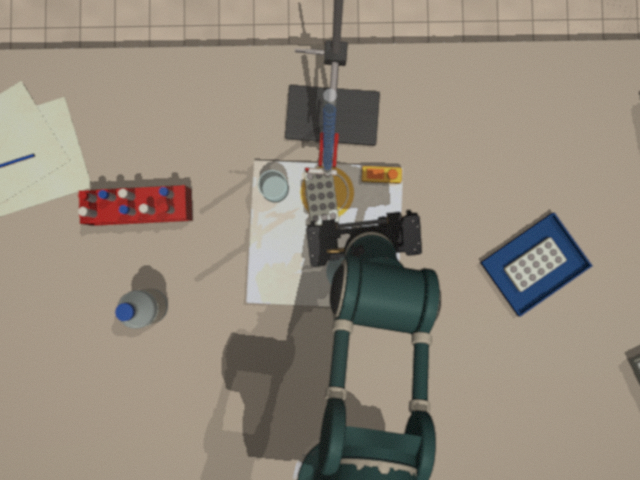

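```bash
python3 - <<'E'
from ov import *
def fit(c,m,h,name):
    m=cv2.morphologyEx(m.astype(np.uint8),cv2.MORPH_CLOSE,np.ones((5,5)));m=cv2.morphologyEx(m,cv2.MORPH_OPEN,np.ones((3,3)))
    cn=max(cv2.findContours(m,0,1)[0],key=cv2.contourArea).reshape(-1,2)
    q=cv2.minAreaRect((px2w(c,cn,h)[:,:2]*1000).astype(np.float32));print(name,np.round(q[0],1),np.round(q[1],1),round(q[2],1))
for n in("t","s"):
    c=dict(np.load(f"pics/{n}4.npz"));w=cloud(c);im=c["image"].astype(int)
    tr=np.hypot(w[...,0]-.462,w[...,1]+.408)<.10
    fit(c,tr&(im[...,2]>im[...,0]-30)&(im.sum(2)>230),.02,n+" tray plate")
    c=dict(np.load(f"pics/{n}2.npz"));w=cloud(c);z=w[...,2]
    m=(abs(w[...,0]-.61)<.09)&(abs(w[...,1]-.045)<.08)&(z>.030 if n=='t' else z>.0285)&(z<.05)
    fit(c,m,.038,n+" low plate")
    draw(c,[(rect(.611,.0445,.038,.12,.06,.102),(0,255,0))],(260,150,400,230) if n=='t' else (230,220,360,340),5,f"pics/low_{n}.png")
E
```

```text
t tray plate [ 460.2 -405.6] [ 62.8 124.5] 33.6
t low plate [607.   47.3] [113.   59.8] 6.8
s tray plate [ 469.7 -413.5] [ 64.7 104.2] 33.5
s low plate [616.7  47.1] [122.7  60.9] 6.8
```

View pics/low_t.png

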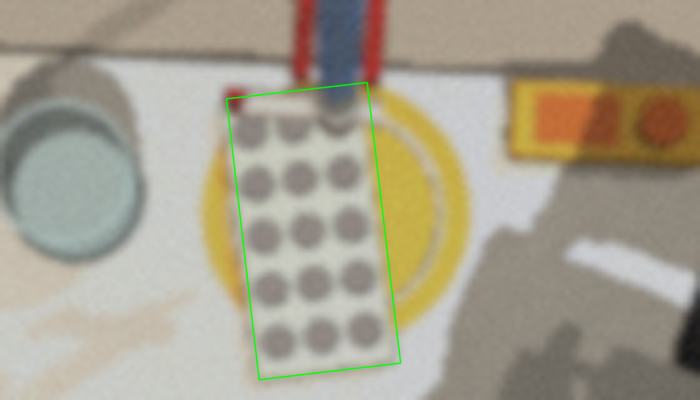

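View pics/low_s.png

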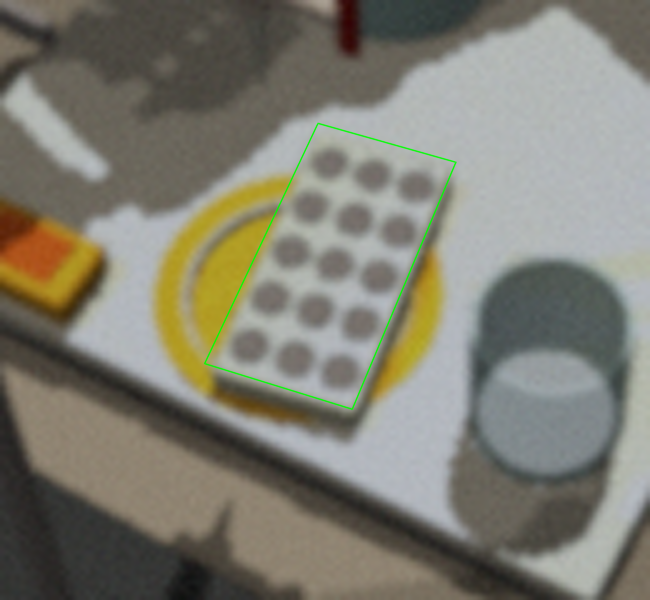

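Low plate: (0.613, 0.047), yaw 6.8°, about 2 mm further in x than the top one was. I'll fetch it, keeping the same grasp offset.

```bash
python3 - <<'E'
from h import *
from cell import manip,cams
d=np.radians;o=tool(d(6.8),d(20))
manip.set_gripper(.079)
manip.move_linear([.565,.0472,.18],rate=.2,rot=o);st("pre")
manip.move_linear([.599,.0472,.035],rate=.15)
manip.move_linear([.599,.0472,.028],rate=.03);st("at")
manip.set_gripper(.05,25);s=st("grip")
manip.move_linear([.592,.0472,.042],rate=.05);st("lift")
manip.move_linear([.582,.04,.080],rate=.1)
manip.move_linear([.575,-.2,.09],rate=.25,rot=tool(d(-20),d(20)));st("side")
c=cams.capture("top");np.savez("pics/t5.npz",**c);c=cams.capture("scene");np.savez("pics/s5.npz",**c)
p=np.array([.4543,-.3965]);o=tool(d(-56.1),d(20))
manip.move_pose([*p,.12],o)
manip.move_linear([*p,.035],rate=.12)
manip.move_linear([*p,.0285],rate=.03);st("low")
c=cams.capture("top");cv2.imwrite("pics/t6.png",cv2.resize(c["image"][190:330,460:620],None,fx=4,fy=4))
c=cams.capture("scene");cv2.imwrite("pics/s6.png",cv2.resize(c["image"][120:220,90:240],None,fx=4,fy=4))
from ov import draw,circ
for n in "ts":
    c=dict(np.load(f"pics/{n}5.npz"));draw(c,[(circ(.6205,.0355,.022,.044),(255,0,255)),(circ(.6225,.0355,.022,.044),(0,255,0))],(270,150,390,240) if n=='t' else (230,220,350,330),6,f"pics/rec_{n}.png")
E
```

```text
pre 13.13 [0.5648 0.0473 0.1798] [-0.6  0.4 -0.2] 0.079
at 14.66 [0.5988 0.0473 0.028 ] [0.3 0.2 0. ] 0.0791
grip 15.08 [0.5991 0.0472 0.0281] [-0.3  0.8  1.3] 0.06
lift 15.55 [0.5921 0.0472 0.0425] [-0.3  0.4 -2.5] 0.0598
side 17.21 [ 0.5745 -0.1991  0.0893] [-0.2 -0.1 -2.4] 0.0596
low 19.44 [ 0.4542 -0.3965  0.0285] [-0.9  0.4 -2.2] 0.0599
```

View pics/t6.png

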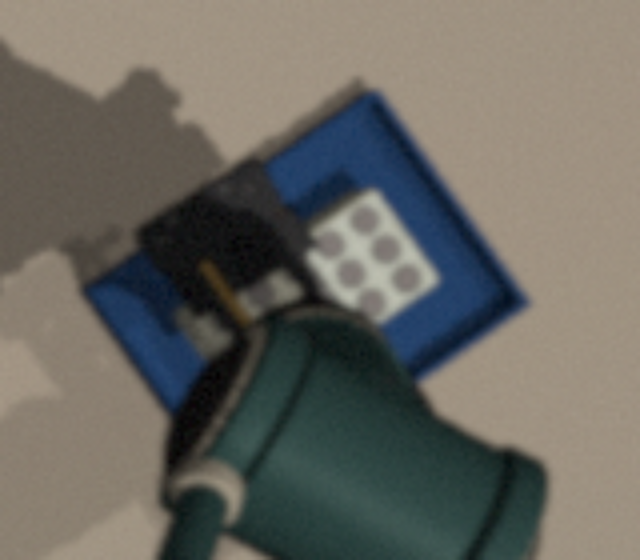

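View pics/rec_t.png

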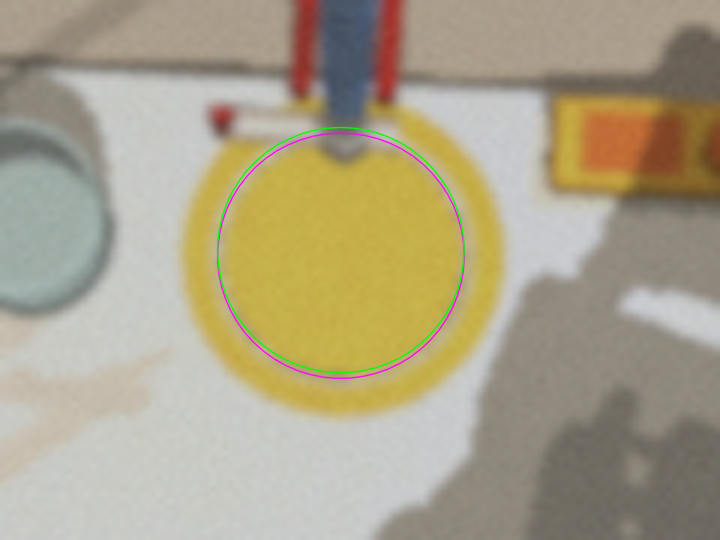

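View pics/rec_s.png

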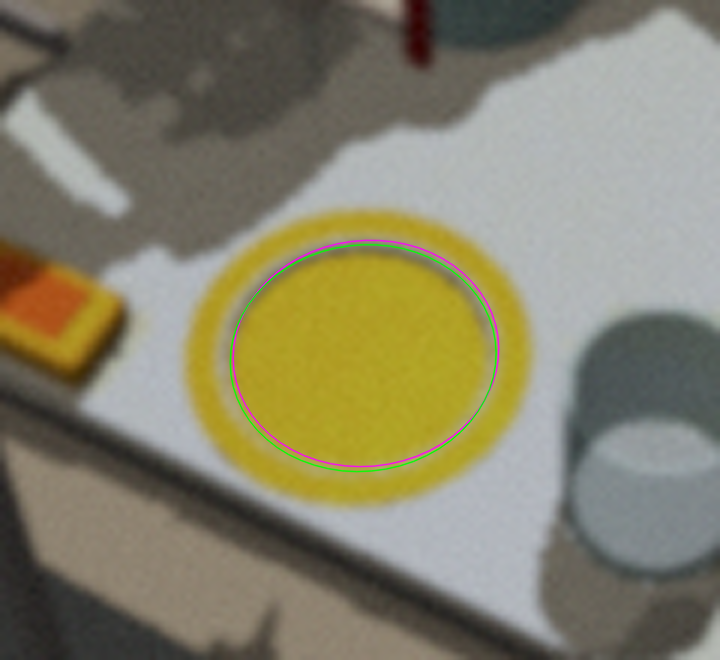

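View pics/s6.png

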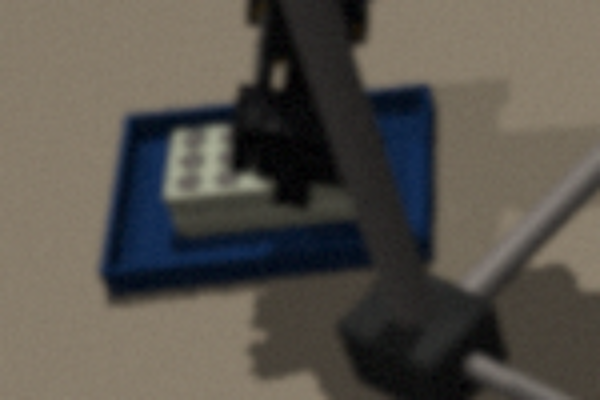

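```bash
python3 - <<'E'
from h import *
from cell import manip,cams
d=np.radians;h=d(-56.1)
f0=manip.state()["contact_force"][2];zz=.0285
for i in range(10):
    zz-=.0005;manip.move_linear([.4543,-.3965,zz],rate=.02)
    if manip.state()["contact_force"][2]-f0>1.2:break
st(f"touch {zz}")
manip.set_gripper(.072);st("open")
o=tool(h,d(20));back=-R.from_rotvec(o).as_matrix()[:,0]
s=manip.state()["tool_pos"];manip.move_linear(s+back*.06,rate=.12)
s=manip.state()["tool_pos"];manip.move_linear([s[0]-.02,s[1]+.15,.2],rate=.3,rot=tool(d(-20),d(20)));st("away")
for n in("top","scene"):
    c=cams.capture(n);np.savez(f"pics/{n[0]}7.npz",**c);cv2.imwrite(f"pics/{n[0]}7.png",cv2.resize(c["image"][200:320,470:610] if n=="top" else c["image"][120:220,90:240],None,fx=5,fy=5,interpolation=cv2.INTER_CUBIC))
E
```

```text
touch 0.0255 21.04 [ 0.4544 -0.3966  0.0261] [-3.5  3.5  5.1] 0.0597
open 21.43 [ 0.4544 -0.3966  0.0255] [-0.1  0.   0.2] 0.0718
away 22.93 [ 0.4226 -0.2297  0.1988] [ 0.4  0.3 -0.3] 0.0719
```

View pics/t7.png

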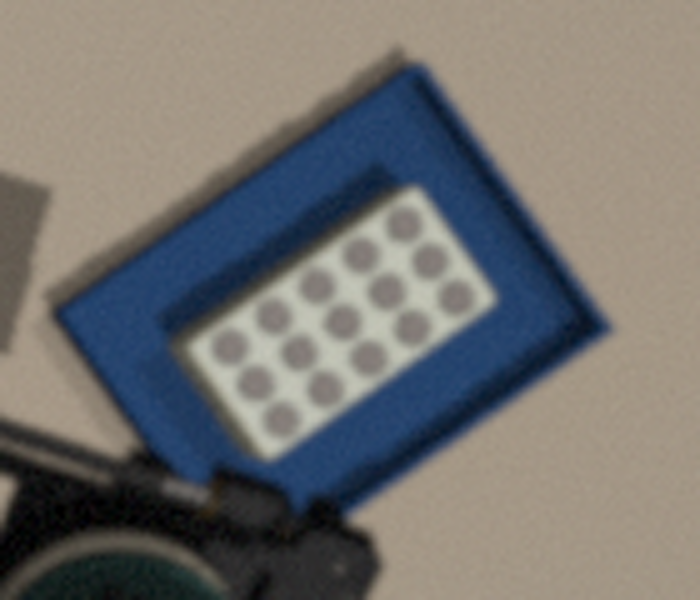

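View pics/s7.png

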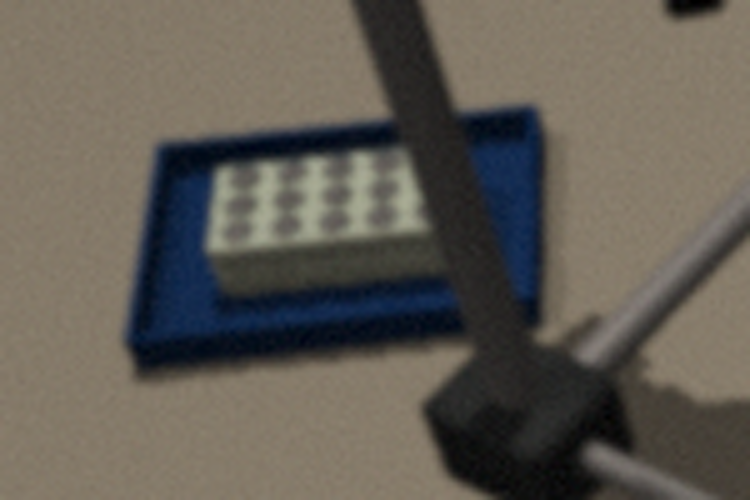

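```bash
python3 - <<'E'
from ov import *
def fit(c,m,h,name):
    m=cv2.morphologyEx(m.astype(np.uint8),cv2.MORPH_CLOSE,np.ones((5,5)));m=cv2.morphologyEx(m,cv2.MORPH_OPEN,np.ones((3,3)))
    cn=max(cv2.findContours(m,0,1)[0],key=cv2.contourArea).reshape(-1,2)
    q=cv2.minAreaRect((px2w(c,cn,h)[:,:2]*1000).astype(np.float32));print(name,np.round(q[0],1),np.round(q[1],1),round(q[2],1))
for k,h in((4,.02),(7,.036)):
    c=dict(np.load(f"pics/t{k}.npz"));w=cloud(c);im=c["image"].astype(int)
    tr=np.hypot(w[...,0]-.462,w[...,1]+.408)<.10
    fit(c,tr&(im[...,2]>im[...,0]-30)&(im.sum(2)>230),h,k)
# recess: fit outer yellow ring in both
for n in "ts":
    c=dict(np.load(f"pics/{n}5.npz"));im=c["image"].astype(int);w=cloud(c)
    m=(im[...,2]>im[...,0]+60)&(im[...,1]>im[...,0]+40)&(np.hypot(w[...,0]-.62,w[...,1]-.0355)<.075)
    cn=max(cv2.findContours(m.astype(np.uint8),0,1)[0],key=cv2.contourArea).reshape(-1,2)
    P=px2w(c,cn,.022)[:,:2]
    from scipy.optimize import least_squares
    r=least_squares(lambda q:np.hypot(*(P-q[:2]).T)-q[2],[.62,.0355,.057],loss="soft_l1",f_scale=.001).x;print(n,"ring",r)
    # flask lip & its top colour
    m=(np.hypot(w[...,0]-.453,w[...,1]+.002)<.03)&(w[...,2]>.157)&(w[...,2]<.168)
    b=cv2.findContours(m.astype(np.uint8),0,1)[0]
    if b:
        P=px2w(c,max(b,key=cv2.contourArea).reshape(-1,2),.162)[:,:2];print("lip",cv2.minEnclosingCircle((P*1000).astype(np.float32)),m.sum())
E
```

```text
4 [ 460.2 -405.6] [ 62.8 124.5] 33.6
7 [ 459.6 -404.2] [ 62.9 126. ] 33.8
t ring [0.61728232 0.03531309 0.05435684]
lip ((451.62774658203125, -1.761987566947937), 20.045801162719727) 352
s ring [0.62230205 0.0335735  0.05627415]
lip ((456.8387451171875, -3.1341490745544434), 21.58954620361328) 251
```

Pile is good (about 1.5 mm offset, <0.5° turn). The recess is clear and measured. Now approach the flask from the −y side with the tool near horizontal.

```bash
python3 - <<'E'
from h import *
from cell import manip,cams,inverse_kinematics as ik
d=np.radians;o=tool(d(90),d(80),True)
print(np.round(manip.state()["joint_pos"],2),np.round(ik([.454,-.12,.26],o),2),np.round(ik([.454,-.12,.15],o),2),np.round(ik([.454,.0165,.134],o),2))
manip.set_gripper(.06,5)
manip.move_pose([.454,-.12,.24],o);st("pre")
manip.move_linear([.454,-.085,.145],rate=.15);st("low")
for n in("top","scene"):
    c=cams.capture(n);np.savez(f"pics/{n[0]}8.npz",**c);cv2.imwrite(f"pics/{n[0]}8.png",c["image"])
E
```

```text
[-0.61 -0.31  2.28  0.12  0.84 -1.9 ] [-0.83  0.47  1.86  0.82  1.99 -1.  ] [-0.83  0.64  1.86  0.77  1.87 -1.13] [-0.66  0.56  2.06  0.91  1.72 -1.16]
pre 24.47 [ 0.454  -0.1199  0.2397] [-0.8  1.   0.1] 0.0597
low 25.29 [ 0.4544 -0.0852  0.1456] [-0.2 -0.8 -0.3] 0.0602
```

View pics/t8.png

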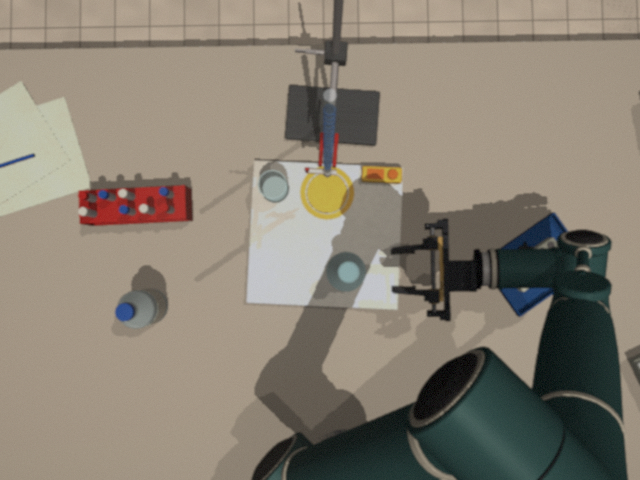

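View pics/s8.png

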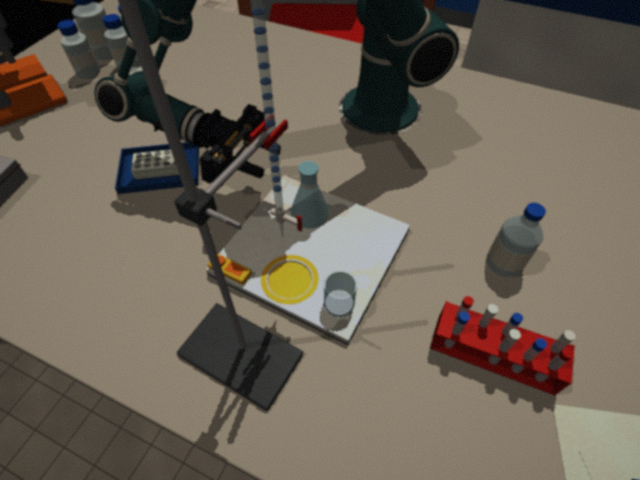

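Fingers straddle the flask neck line: tips at (393,250) and (393,291) in the top view, lip at (348,271). Advance and close gently with force feedback.

```bash
python3 - <<'E'
from h import *
from cell import manip,cams
x=.4537
manip.move_linear([x,-.05,.135],rate=.12)
manip.move_linear([x,.0165,.135],rate=.08);s=st("in");b=s["contact_force"].copy()
for w in(.046,.042,.040,.038,.037,.036,.035,.034):
    manip.set_gripper(w,4);s=st(w)
    f=s["contact_force"]-b
    if abs(f[0])>1.2 and s["gripper_width"]>.0355: x+=.0012*np.sign(f[0]);manip.move_linear([x,.0165,.135],rate=.02);st("shift")
    if s["gripper_width"]-w>.0008:break
manip.set_gripper(.03,15);manip.dwell(.1);st("gripped")
for n in("top","scene"):
    c=cams.capture(n);np.savez(f"pics/{n[0]}9.npz",**c);cv2.imwrite(f"pics/{n[0]}9.png",cv2.resize(c["image"][150:320,240:420] if n=="top" else c["image"][150:350,190:420],None,fx=3,fy=3,interpolation=cv2.INTER_CUBIC))
E
```

```text
in 26.82 [0.4539 0.0163 0.1351] [-0.4 -0.1  0.6] 0.06
0.046 27.23 [0.4538 0.0163 0.135 ] [ 0.6 -0.4  0.2] 0.046
0.042 27.51 [0.4537 0.0165 0.135 ] [ 0.1 -0.2  0.9] 0.0418
0.04 27.75 [0.4537 0.0165 0.135 ] [1.  0.8 0.1] 0.0402
shift 28.0 [0.455  0.0165 0.135 ] [ 0.2 -0.5 -0.6] 0.0402
0.038 28.24 [0.4547 0.0166 0.1351] [-1.5  0.9  0.8] 0.0381
0.037 28.46 [0.4548 0.0165 0.1351] [-1.   0.1  0.8] 0.0374
0.036 28.68 [0.4549 0.0165 0.135 ] [-1.  -0.3  1.5] 0.0358
0.035 28.89 [0.4549 0.0165 0.135 ] [-0.7  0.1  0.5] 0.0349
0.034 29.11 [0.4549 0.0165 0.135 ] [-1.5  0.5  0.5] 0.0341
gripped 29.43 [0.4549 0.0165 0.1349] [-0.3 -0.5 -0.1] 0.0331
```

View pics/t9.png

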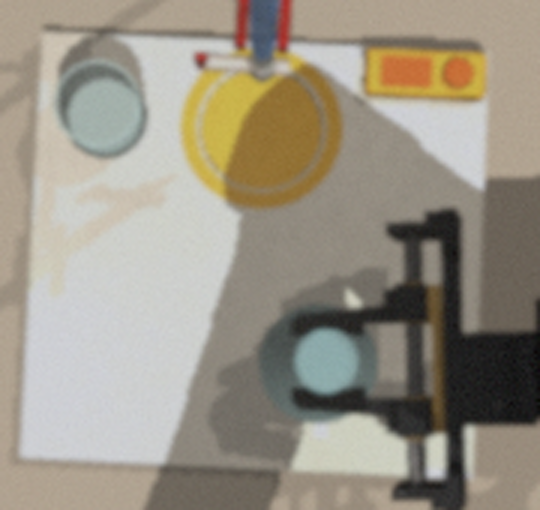

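View pics/s9.png

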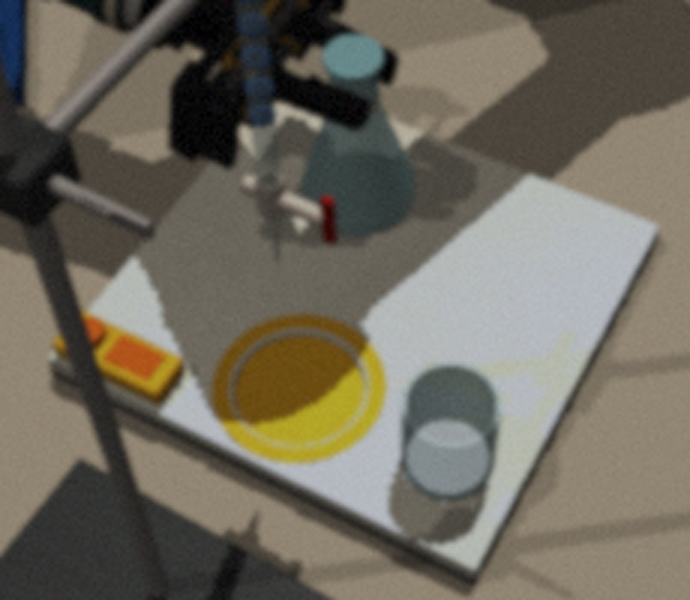

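```bash
python3 - <<'E'
from h import *
from cell import manip,cams
manip.move_linear([.500,.03,.135],rate=.05);st("mid")
manip.move_linear([.583,.0530,.135],rate=.06);manip.dwell(.1);st("stop")
for n in("top","scene"):
    c=cams.capture(n);np.savez(f"pics/{n[0]}10.npz",**c);cv2.imwrite(f"pics/{n[0]}10.png",cv2.resize(c["image"][150:300,260:410] if n=="top" else c["image"][170:340,200:380],None,fx=4,fy=4,interpolation=cv2.INTER_CUBIC))
E
cat > lip.py <<'E'
from h import *
import sys
for n in "ts":
  for k in map(int,sys.argv[1].split(",")):
    c=dict(np.load(f"pics/{n}{k}.npz"));w=cloud(c);im=c["image"].astype(int)
    m=(w[...,2]>.152)&(w[...,2]<.172)&(w[...,0]<.66)&(w[...,0]>.4)&(abs(w[...,1]-.02)<.07)&(im[...,0]>im[...,2]+18)&(im[...,1]>110 if n=='t' else im[...,1]>90)
    l=cv2.connectedComponentsWithStats(m.astype(np.uint8));i=1+l[2][1:,4].argmax();mm=(l[1]==i)
    cn=max(cv2.findContours(mm.astype(np.uint8),0,1)[0],key=cv2.contourArea).reshape(-1,2)
    P=px2w(c,cn,.162)[:,:2]*1000
    e=cv2.minEnclosingCircle(P.astype(np.float32));print(n,k,np.round(e[0],1),round(e[1],1),"cent px",np.round(px2w(c,np.argwhere(mm)[:,::-1].mean(0),.162)*1000,1),mm.sum(),'z',np.nanmedian(w[...,2][mm]))
E
python3 lip.py 5,9,10
```

```text
mid 30.62 [0.5001 0.0299 0.1348] [ 0.6  0.8 -0.3] 0.0327
stop 32.3 [0.5828 0.0529 0.135 ] [-0.1  0.5 -1. ] 0.0328
t 5 [451.   -1.8] 19.4 cent px [[451.1  -2.3 162. ]] 332 z 0.16296816016179272
t 9 [454.6  -2.8] 19.9 cent px [[454.6  -2.4 162. ]] 343 z 0.16381981482665742
t 10 [582.8  33.4] 19.8 cent px [[582.7  33.7 162. ]] 328 z 0.16356630167017072
s 5 [455.8  -1.8] 19.2 cent px [[455.7  -2.2 162. ]] 204 z 0.16063827298584415
s 9 [457.6  -3.6] 19.8 cent px [[457.7  -3.3 162. ]] 220 z 0.1614038430054332
s 10 [581.1  34.4] 19.0 cent px [[573.9  35.5 162. ]] 71 z 0.16165874606640418
```

View pics/t10.png

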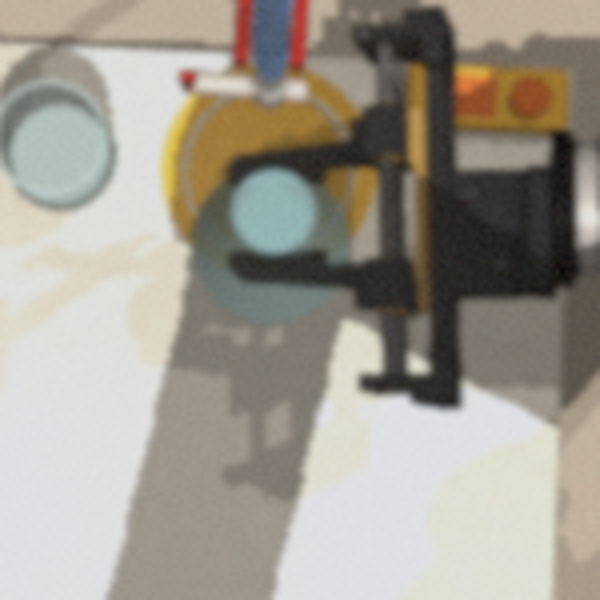

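View pics/s10.png

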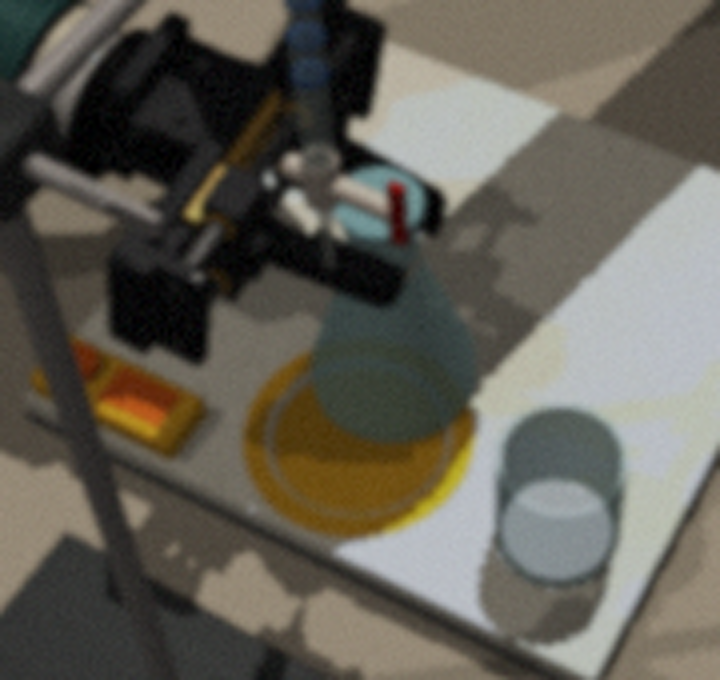

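```bash
python3 - <<'E'
from h import *
from scipy.optimize import least_squares
for n,k in(("t",5),("t",8),("t",7),("s",5),("s",7)):
    c=dict(np.load(f"pics/{n}{k}.npz"));im=cv2.GaussianBlur(c["image"],(3,3),0).astype(float)
    # radial edge search of yellow->white (outer) using r-b saturation along rays, subpixel
    from scipy.ndimage import map_coordinates
    sat=im[...,2]-im[...,0]; ctr=np.array([.6195,.035]);P=[]
    for a in np.radians(np.arange(0,360,4)):
        rr=np.arange(.048,.068,.0005);W=np.c_[ctr[0]+rr*np.cos(a),ctr[1]+rr*np.sin(a),np.full(len(rr),.022)]
        uv=w2px(c,W);v=map_coordinates(sat,uv.T[::-1],order=1)
        if v[:8].mean()<60 or v[-8:].mean()>40:continue
        h=(v[:8].mean()+v[-8:].mean())/2;i=np.argmax(v<h);t=rr[i-1]+.0005*(v[i-1]-h)/(v[i-1]-v[i]);P.append([ctr[0]+t*np.cos(a),ctr[1]+t*np.sin(a)])
    P=np.array(P)
    f=least_squares(lambda q:np.hypot(*(P-q[:2]).T)-q[2],[.62,.0355,.057],loss="soft_l1",f_scale=.0005)
    print(n,k,len(P),np.round(f.x,4),np.std(np.hypot(*(P-f.x[:2]).T)-f.x[2]))
E
```

```text
t 5 73 [0.6206 0.0347 0.0577] 0.0002101845243325367
t 8 73 [0.6206 0.0346 0.0577] 0.00015747117187069043
t 7 73 [0.6206 0.0346 0.0577] 0.00015005669236108443
s 5 90 [0.6225 0.0333 0.0576] 0.000226617381405293
s 7 90 [0.6225 0.0332 0.0577] 0.00017443742018882107
```

Ring fits are tight: recess (0.6206, 0.0346) in the top camera, whose x agrees with the robot's to 0.3 mm. Slide in.

```bash
python3 - <<'E'
from h import *
from cell import manip,cams
manip.move_linear([.605,.0538,.135],rate=.05);st("a")
manip.move_linear([.6204,.0538,.135],rate=.03);manip.dwell(.2);st("b")
for n in("top","scene"):
    c=cams.capture(n);np.savez(f"pics/{n[0]}11.npz",**c)
manip.set_gripper(.036,15);manip.dwell(.2);st("loosened");
manip.set_gripper(.041,15);manip.dwell(.2);st("open")
for n in("top","scene"):
    c=cams.capture(n);np.savez(f"pics/{n[0]}12.npz",**c);cv2.imwrite(f"pics/{n[0]}12.png",cv2.resize(c["image"][150:300,260:410] if n=="top" else c["image"][170:340,200:380],None,fx=4,fy=4,interpolation=cv2.INTER_CUBIC))
E
python3 lip.py 11,12
```

```text
a 32.99 [0.605  0.0539 0.1349] [ 0.3 -0.4 -2.4] 0.0329
b 33.86 [0.6202 0.0538 0.135 ] [ 0.8 -1.3 -2.5] 0.0327
loosened 34.42 [0.6206 0.0538 0.1353] [ 1.7 -0.7  0.2] 0.0359
open 34.91 [0.6204 0.0538 0.135 ] [ 0.8 -0.4 -0.8] 0.0409
t 11 [619.4  34.9] 19.2 cent px [[617.9  34.7 162. ]] 289 z 0.1633679833732784
t 12 [623.2  34.7] 19.3 cent px [[620.1  34.8 162. ]] 258 z 0.1608120373228339
s 11 [623.   33.5] 20.4 cent px [[623.5  35.  162. ]] 311 z 0.16145218581768084
s 12 [628.8  34.9] 20.7 cent px [[629.7  36.  162. ]] 323 z 0.15849179281254067
```

View pics/t12.png

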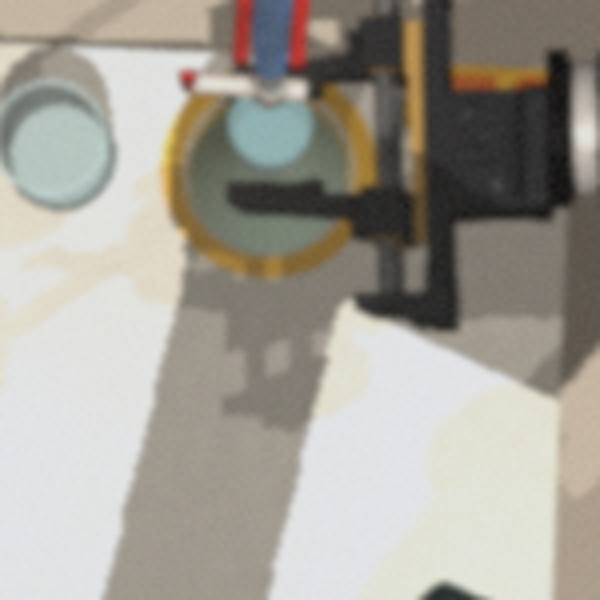

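View pics/s12.png

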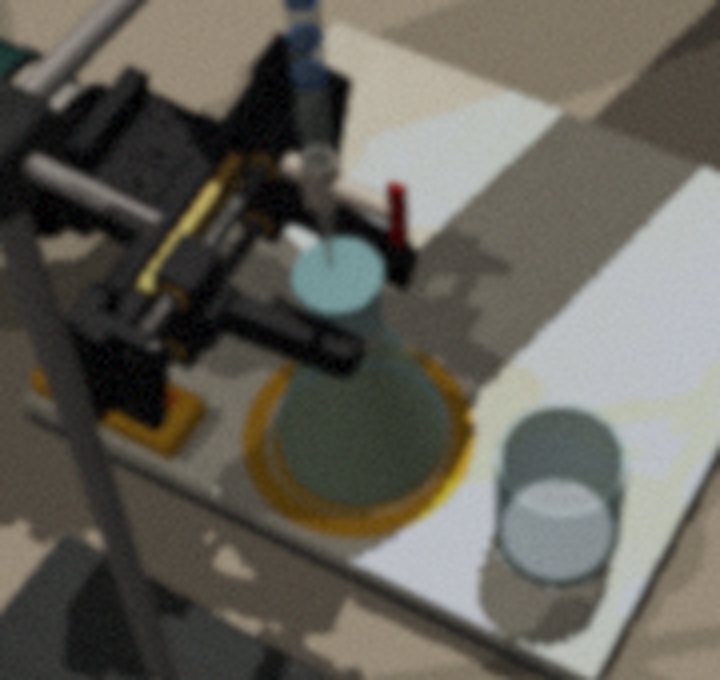

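The lip dropped only about 3 mm and sits slightly toward +x, so the flask leans on the rear rim and isn't seated yet. I'll re-grip lightly, shift +x by 1 mm at a time, and release.

```bash
cat > drop.py <<'E'
from h import *
from cell import manip,cams
def lipz(k):
    out=[]
    for n in("top","scene"):
        c=cams.capture(n);np.savez(f"pics/{n[0]}{k}.npz",**c);w=cloud(c);im=c["image"].astype(int)
        m=(np.hypot(w[...,0]-.623,w[...,1]-.035)<.03)&(w[...,2]>.145)&(w[...,2]<.17)&(im[...,0]>im[...,2]+18)
        out+=[np.round(np.nanmedian(w[...,2][m])*1000,1)]
    return out
E
python3 - <<'E'
from drop import *
x=.6204
for k,dx in((13,.0012),(14,.0012)):
    manip.set_gripper(.03,10);st("g")
    x+=dx;manip.move_linear([x,.0538,.135],rate=.02);s=st("moved")
    manip.set_gripper(.041,10);manip.dwell(.25);st("rel");z=lipz(k);print(k,z)
    if z[0]<159.3 and z[1]<157.3:break
E
python3 lip.py 13,14
```

```text
g 35.29 [0.6205 0.0538 0.1353] [ 1.3 -0.1  1.7] 0.033
moved 35.54 [0.6214 0.0539 0.135 ] [-0.9  0.1  0.9] 0.0329
rel 36.12 [0.6216 0.0538 0.135 ] [ 0.1 -0.1 -0.5] 0.0412
13 [np.float64(160.5), np.float64(158.0)]
g 36.5 [0.6217 0.0538 0.1353] [ 1.1 -0.6  0.8] 0.0331
moved 36.75 [0.6226 0.0539 0.135 ] [-0.5  0.3  1. ] 0.0332
rel 37.33 [0.6228 0.0538 0.135 ] [ 0.2  0.7 -0.4] 0.0408
14 [np.float64(160.3), np.float64(157.8)]
t 13 [624.1  34.6] 18.8 cent px [[620.8  34.7 162. ]] 244 z 0.16050387216873085
t 14 [624.5  34.5] 18.7 cent px [[621.1  34.8 162. ]] 236 z 0.16031300185160857
s 13 [630.5  35.3] 20.8 cent px [[631.1  35.8 162. ]] 326 z 0.15808316600426964
s 14 [630.8  35.5] 20.7 cent px [[631.8  36.  162. ]] 326 z 0.1578118061710888
```

```bash
python3 - <<'E'
from ov import *
for n,b in(("t",(290,160,370,230)),("s",(250,210,340,310))):
    c=dict(np.load(f"pics/{n}14.npz"));o=(.0,.0) if n=="t" else (.0019,-.0013)
    x,y=.6206+o[0],.0346+o[1]
    draw(c,[(circ(x,y,.022,.044),(255,0,255)),(circ(x,y,.157,.020),(0,0,255)),(circ(x,y,.029,.042),(0,255,0))],b,7,f"pics/f14{n}.png")
E
```

```text
(no output)
```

View pics/f14t.png

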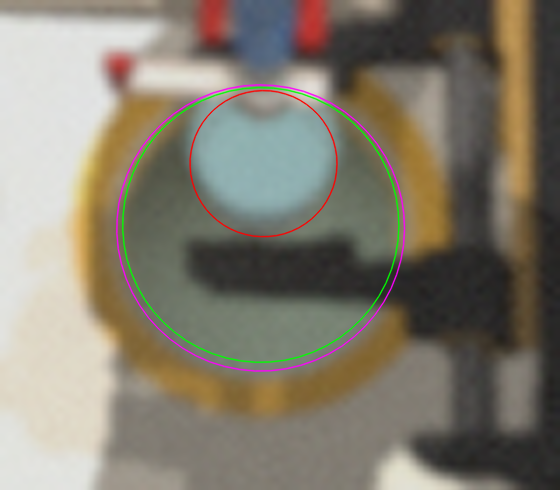

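View pics/f14s.png

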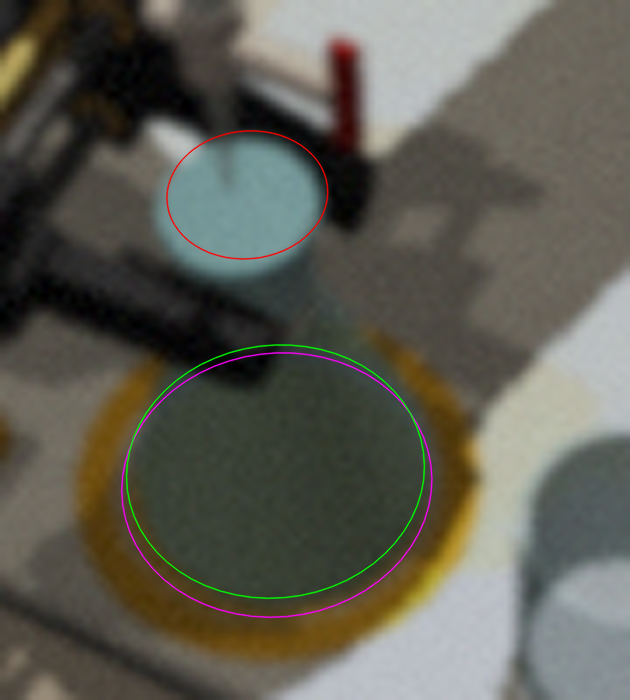

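The base already matches the centred circle in both views. The 40 mm lip is probably hanging on a finger at only 41 mm opening, so I'll open wider.

```bash
python3 - <<'E'
from drop import *
manip.set_gripper(.062,10);manip.dwell(.3);st("rel");print(lipz(15))
E
python3 lip.py 15
python3 - <<'E'
from ov import *
for n,b in(("t",(290,160,370,230)),("s",(250,210,340,310))):
    c=dict(np.load(f"pics/{n}15.npz"));o=(.0,.0) if n=="t" else (.0019,-.0013)
    x,y=.6206+o[0],.0346+o[1]
    draw(c,[(circ(x,y,.022,.044),(255,0,255)),(circ(x,y,.157,.020),(0,0,255)),(circ(x,y,.029,.042),(0,255,0))],b,6,f"pics/f15{n}.png")
E
```

```text
rel 38.22 [0.6228 0.0538 0.135 ] [ 0.2  0.2 -0.2] 0.0623
[np.float64(160.2), np.float64(157.9)]
t 15 [624.5  34.4] 18.8 cent px [[621.1  34.8 162. ]] 242 z 0.16015623978825833
s 15 [631.1  34.8] 20.9 cent px [[631.9  36.  162. ]] 330 z 0.15789036406612922
```

View pics/f15t.png

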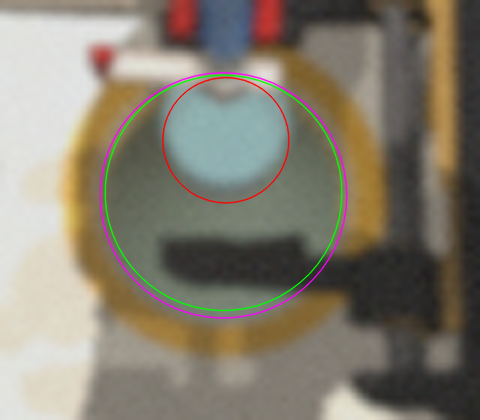

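View pics/f15s.png

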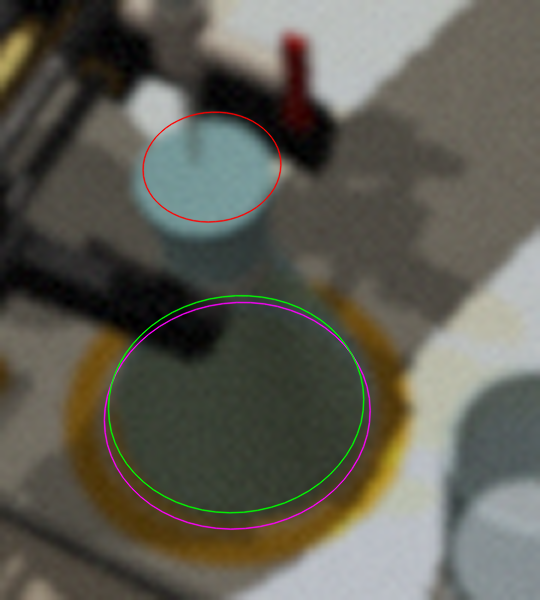

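The lip sits about 5 mm to +x at partial depth, so the base is still perched on the rear rim and lags the neck. The 10 N grip didn't straighten it. I'll re-grip firmly at x = 0.622 to square it up, then release.

```bash
python3 - <<'E'
from drop import *
from ov import *
manip.set_gripper(.03,45);manip.dwell(.3);st("g");print(lipz(16))
x=manip.state()["tool_pos"][0]
for n,b in(("t",(290,160,370,230)),("s",(250,210,340,310))):
    c=dict(np.load(f"pics/{n}16.npz"));o=(.0,.0) if n=="t" else (.0019,-.0013)
    x,y=.6206+o[0],.0346+o[1]
    draw(c,[(circ(x,y,.022,.044),(255,0,255)),(circ(x,y,.162,.020),(0,0,255))],b,6,f"pics/f16{n}.png")
E
python3 lip.py 16
```

```text
g 39.18 [0.6229 0.0538 0.1352] [-0.1 -0.1  2.4] 0.0321
[np.float64(160.8), np.float64(158.7)]
t 16 [621.8  34.6] 19.1 cent px [[619.5  34.7 162. ]] 269 z 0.16078145199228255
s 16 [627.4  34.7] 20.5 cent px [[628.   35.6 162. ]] 318 z 0.15876983647753695
```

View pics/f16t.png

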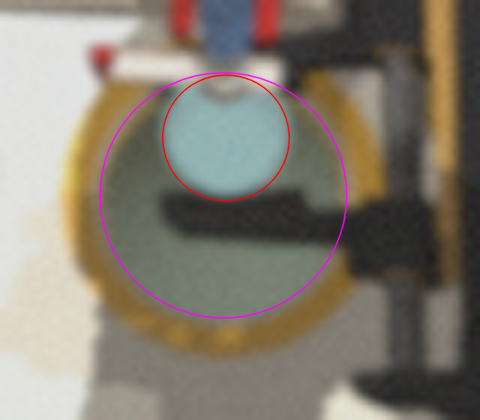

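View pics/f16s.png

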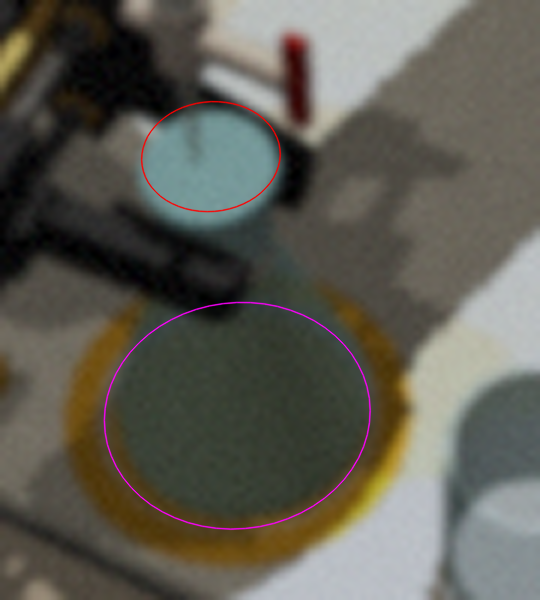

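```bash
python3 - <<'E'
from drop import *
manip.set_gripper(.0365,10);manip.dwell(.2);st("g");print(lipz(17))
manip.set_gripper(.055,10);manip.dwell(.3);st("g");print(lipz(18))
E
python3 lip.py 17,18
```

```text
g 39.77 [0.6227 0.0538 0.1347] [ 0.5 -0.8 -0.1] 0.0362
[np.float64(160.5), np.float64(158.4)]
g 40.63 [0.6228 0.0538 0.135 ] [ 0.3 -0.4  0.5] 0.0551
[np.float64(160.0), np.float64(158.0)]
t 17 [622.9  34.4] 18.6 cent px [[620.2  34.7 162. ]] 251 z 0.16051624246986118
t 18 [624.1  34.6] 18.8 cent px [[620.8  34.8 162. ]] 241 z 0.16000350738169877
s 17 [628.8  35. ] 20.7 cent px [[629.9  35.9 162. ]] 326 z 0.1584574340380681
s 18 [630.8  35.5] 20.7 cent px [[631.5  35.9 162. ]] 328 z 0.15798883700751515
```

```bash
python3 - <<'E'
from drop import *
manip.set_gripper(.03,45);st("g")
x=.6228
for i in range(3):
    x+=.001;manip.move_linear([x,.0538,.135],rate=.02);manip.dwell(.15);s=st("m")
    if abs(s["contact_force"][0])>12:break
print(lipz(19))
manip.set_gripper(.0365,10);manip.dwell(.15);st("o")
manip.set_gripper(.055,10);manip.dwell(.3);st("o");print(lipz(20))
E
python3 lip.py 19,20
```

```text
g 41.22 [0.6229 0.0538 0.1353] [ 0.5 -0.8  0.4] 0.0321
m 41.62 [0.6236 0.0538 0.135 ] [-0.5 -0.2  2.2] 0.0317
m 42.02 [0.6248 0.0538 0.1345] [-0.2 -0.1 -2.2] 0.0321
m 42.42 [0.6258 0.0538 0.135 ] [-0.8  0.3 -1.7] 0.032
[np.float64(160.8), np.float64(158.4)]
o 42.95 [0.6258 0.0538 0.1353] [-0.6  0.1  0.5] 0.0363
o 43.72 [0.6258 0.0538 0.135 ] [-0.6 -0.2 -0.8] 0.0551
[np.float64(157.6), np.float64(155.6)]
t 19 [624.7  34.6] 19.2 cent px [[621.1  34.6 162. ]] 251 z 0.16080367193273415
t 20 [621.1  34.8] 19.0 cent px [[618.8  34.9 162. ]] 272 z 0.15759733809073062
s 19 [630.2  34.6] 20.3 cent px [[631.   35.6 162. ]] 323 z 0.15850672810033806
s 20 [628.8  37.2] 19.9 cent px [[629.5  37.3 162. ]] 309 z 0.155698419825942
```

It dropped: lip down about 5.8 mm in both cameras and no longer leaning. Back off and do the final checks.

```bash
python3 - <<'E'
from drop import *
from ov import *
manip.move_linear([.6225,.0538,.135],rate=.05)
manip.set_gripper(.062,10)
manip.move_linear([.61,-.10,.137],rate=.1)
manip.move_linear([.55,-.22,.22],rate=.15);st("away");print(lipz(21))
for n,b in(("t",(290,160,370,230)),("s",(250,210,340,310))):
    c=dict(np.load(f"pics/{n}21.npz"));o=(.0,.0) if n=="t" else (.0019,-.0013)
    x,y=.6206+o[0],.0346+o[1]
    draw(c,[(circ(x,y,.022,.044),(255,0,255)),(circ(x,y,.157,.020),(0,0,255))],b,6,f"pics/f21{n}.png");cv2.imwrite(f"pics/full21{n}.png",c["image"])
E
python3 lip.py 21
```

```text
away 47.27 [ 0.55   -0.2192  0.2194] [ 0.2 -0.2 -0.5] 0.0622
[np.float64(157.3), np.float64(155.7)]
t 21 [620.7  34.9] 18.4 cent px [[619.  35. 162.]] 250 z 0.15729862815191475
s 21 [628.8  36.6] 19.8 cent px [[629.7  37.1 162. ]] 310 z 0.15573944304972054
```

View pics/f21t.png

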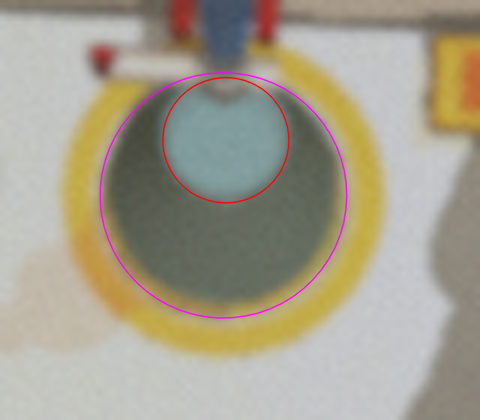

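View pics/f21s.png

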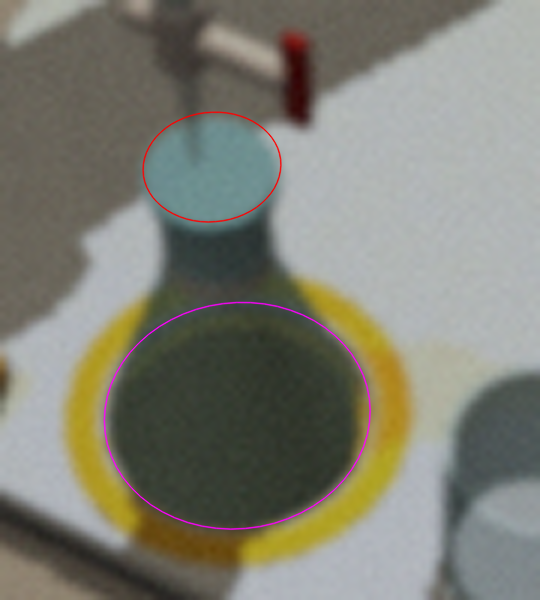

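View pics/full21s.png

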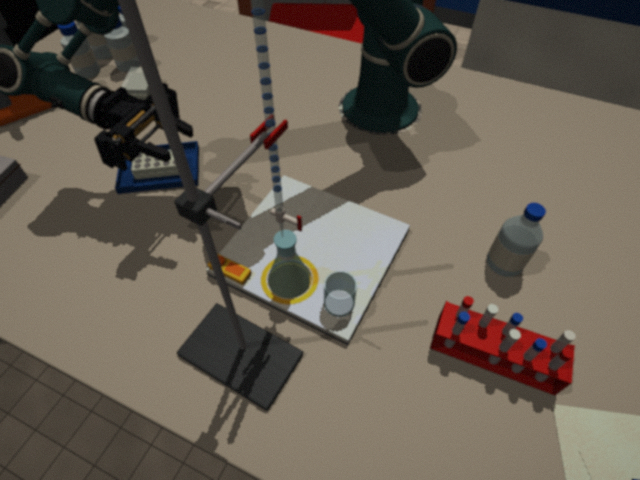

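View pics/full21t.png

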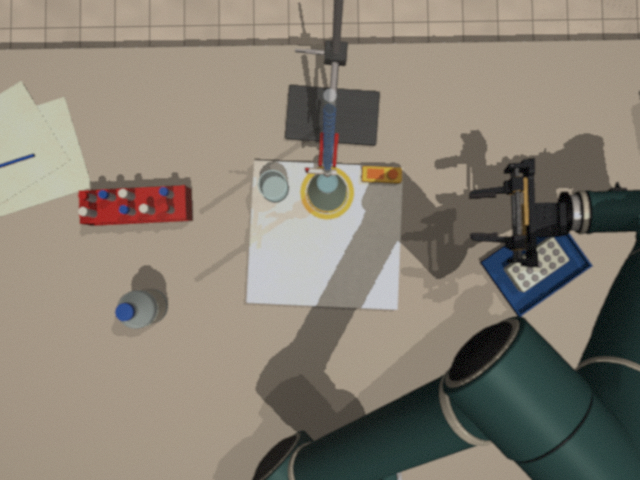

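The flask sits inside the recess (base within the ring at (327,190) in the top view), upright, lip about 5.5–6 mm lower than before. The pile is in the tray at (537,264); the beaker (274,184), bottle (135,310) and rack (135,205) are unmoved.

```bash
python3 - <<'E'
from cell import manip,order
order.close_job();print(manip.state()["clock"])
E
```

```text
the job is handed in; nothing more can be done
the job is handed in; nothing more can be done
```

The job is handed in at about 47 s on the robot's clock. The spot plates are piled in the blue tray and the flask is in the recess under the burette.

- **Plates:** I moved them one at a time and lowered each to a light contact of about 5 N. The second sits on the first to about 1.5 mm and under 0.5°.
- **Flask:** I gripped it by the neck and slid it along the deck. It did not drop on the first release: it leaned about 0.05 rad on the rear rim. I re-gripped it four times, moving it about 5 mm further in all, and it then dropped in. While it leaned, a firm re-grip raised its lip by about 0.7 mm.
- **Last checks:**
  - Flask: both cameras show its lip 5.7–6 mm lower than on the deck, where 5 mm was expected. It is upright and centred, with the gripper clear.
  - Other things: the beaker, bottle, rack and burette look unmoved.
- **Disagreements:** The two cameras differ by 2–3 mm in x. The flask dropped with the neck held about 5 mm further in x than the recess centre they gave, probably because the base lagged behind the neck.

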